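Put the stock bottles back in their colour-coded spill trays

ROBOT

A 6-joint arm with a two-finger parallel gripper is mounted at the origin on the work surface; the furniture and walls round the work are solid. World frame = base frame: x ahead of the robot, y to its left, z up, the work surface at z = 0. Lengths are in mm, angles in rad, forces in N, time in s.
With the tool pointing down it reaches from about 350 to 775 mm from the base axis. Payload 7.3 kg.
Tool frame: the origin (TCP) lies on the mounting face of the last link; the fingertips stand 178 mm ahead of it and the grasp point (between the pads) lies 159 mm ahead of it; z points along the fingers, y is the line along which they close (so a half turn about z gives the same grasp; the last joint's range is limited). The gripper opens to 92 mm and grips with 3 to 60 N. Pads are 19 mm wide; open, the fingers measure 130 mm over their backs; the gripper's body (75 mm by 190 mm) begins 47 mm behind the grasp point.
Start: joints at [-1.363, 0.342, 1.524, -0, 1.275, -0.146], TCP at [181.914, -492.479, 404.741] pointing down, gripper open.
Joint ranges: [-2.53, 2.53], [-0.77, 2.02], [0.04, 2.7], [-1, 4.14], [0.28, 2.66], [-3.11, 3.11]. Speed limits (rad/s): [2.57, 2.57, 3.14, 3.14, 3.14, 3.14].

INTERFACE

Orientations are given as [roll, pitch, yaw] about the fixed x, y, z axes, in that order (R = Rz(yaw) Ry(pitch) Rx(roll)).
In Python, from plant import bot, vision gives the robot as it stands. The module is installed in compiled form; this text tells all that it offers.
- The arm moves only by the tool tcp_steps, called after "Request:" as a command line: name --argument value ..., lists and objects as JSON in quotes. Schema: {"type":"object","properties":{"moves":{"type":"array","items":{"type":"object","properties":{"aperture":{"type":"number"},"tx":{"type":"number"},"ty":{"type":"number"},"tz":{"type":"number"},"spin":{"type":"number"}},"additionalProperties":false,"required":["aperture"]},"minItems":1,"maxItems":5},"only":{"type":"string"},"quiet":{"type":"boolean"},"lines":{"type":"string"}},"required":["moves"],"additionalProperties":false}. moves is a list of rows, 1 to 5 of them, each an object with the fields aperture (the finger opening in mm), tx, ty, tz (the shift in mm), spin (a turn about the tool's z in rad); a field left out counts as zero (the opening has to be given); each row is the pose to reach, as a shift and turn from the pose commanded when the call began, along the tool's axes at that moment; what a row does not reach only later rows make up. A row lasts 1/8 s, in which the tool goes at most 62.5 mm and 0.188 rad, less where a joint would pass 70% of its speed; a pose out of reach is approached as far as the arm can. The fingers move at their own pace and stop on an object; the grip force is fixed at half the most. Time passes only in rows, so rows that do not move let the fingers close. The tool returns the time, the measured TCP pose, the force, the opening and the grip force at its end. only (a regular expression) keeps the lines of the reply that match it, lines (a string "A,B") keeps lines A to B, and quiet returns only ok. Input that does not fit is refused with a message, and nothing moves.
- bot.get_obs(): the state, without advancing time (a new reading comes with each control period).
- vision.capture(name): name is "scene" or "top" or "wrist"; returns a dict with "color" (480x640x3 uint8, red, green, blue), "K" (3x3 intrinsics, pixels), "R" (3x3) and "t" (3): a world point X has camera coordinates R X + t. Camera axes: x right, y down, z forward; pixel columns grow to the right and rows downward; lengths in mm; the calibration is good to about 2 mm. A picture is of the moment at which its call begins. There is no depth.
- bot.close_job(): hands the job in; it is judged then, once.
The state is a dict: "time": time; "joint_positions": joint angles; "dq": joint speeds; "tau": joint torques, N m; "tool_pos": TCP position; "tcp_rot": TCP orientation; "contact_force": force on the tool from outside, world axes, zero at the start; "moment": the same for the moment, N m; "grip_width": finger opening in mm; "finger_force": force on a finger pad.
Only numpy, scipy, OpenCV 4.12 (cv2) and the standard library are available. Lean on these libraries where they do the work, as an engineer would, in place of code of your own. Each camera call takes 0.05 s, during which the arm holds its last target. There are 200 camera calls.

TASK

Put the four closed stock bottles away, each standing upright inside the rim of its own spill tray: the large amber stoppered bottle in the red tray, the small brown stoppered bottle in the blue one, the dark screw-cap bottle with the white label in the yellow one, and the white jar with the blue cap in the large green one. Keep the bottles upright all the way, and leave the open pink flask and the orange beaker where they stand.

Things in the scene. Friction and masses are not known exactly. Their poses are not given: they have to be found in the camera images.
- bottle_amber: largest dark bottle: orange-brown amber glass with a wide black stopper (sealed in, strong enough to carry by), body round, 62 mm in diameter up to 92 mm, then a narrower shoulder; stopper from 113 to 140 mm, widening upward from 46 to 54 mm in diameter; 140 mm tall in all. Loose, under 0.25 kg. Origin: centre of underside, z up (heights are above it). Goes in the red tray
- bottle_brown: small dark grey-brown glass bottle with a wide black stopper (sealed in, strong enough to carry by), no label, body round, 53 mm in diameter up to 72 mm, then a shoulder and a neck of 38 mm; stopper from 93 to 112 mm, 45 mm in diameter; 112 mm tall in all. Loose, under 0.2 kg. Origin: centre of underside, z up (heights are above it). Goes in the blue tray
- bottle_screwcap: small almost black bottle with a dark screw cap (tight, strong enough to carry by) and a white paper label, body round, 52 mm in diameter up to 64 mm, then a shoulder; cap from 82 to 100 mm, 40 mm in diameter; 100 mm tall in all. Loose, under 0.3 kg. Origin: centre of underside, z up (heights are above it). Goes in the yellow tray
- jar_white: tall white plastic jar with a dark blue screw cap (tight, does not turn) and a printed label, body round, 82 mm in diameter up to 139 mm, too wide for most grippers: take it by the cap, which is 62 mm in diameter from 144 to 170 mm above the underside; 171 mm tall. Loose, under 0.55 kg. Origin: centre of underside, z up (heights are above it). Goes in the large green tray
- tray_red: shallow round red plastic spill tray, fixed to the table, 90 mm outside diameter, 82 mm inside; the rim's top is 10 mm and the inner floor 3 mm above the table. Origin: centre of underside, z up (heights are above it)
- tray_blue: shallow round blue plastic spill tray, fixed to the table, 90 mm outside diameter, 82 mm inside; the rim's top is 10 mm and the inner floor 3 mm above the table. Origin: centre of underside, z up (heights are above it)
- tray_yellow: shallow round yellow plastic spill tray, fixed to the table, 90 mm outside diameter, 82 mm inside; the rim's top is 10 mm and the inner floor 3 mm above the table. Origin: centre of underside, z up (heights are above it)
- tray_green: shallow round green plastic spill tray, fixed to the table, 118 mm outside diameter, 110 mm inside; the rim's top is 10 mm and the inner floor 3 mm above the table. Origin: centre of underside, z up (heights are above it). The largest tray
- flask: open conical glass flask with a pink content, 83 mm wide at the foot, 106 mm tall, loose; stays where it is. Origin: centre of the underside
- beaker: open glass beaker with an orange content, 46 mm wide, 59 mm tall, loose; stays where it is. Origin: centre of the underside
Not all that is in view belongs to the job. What is shaped like the bottle_screwcap but purple is not meant.

How it is judged (in metres and radians):
At the end, for the whole second after the job is handed in: each of the four bottles stands flat and upright (within 0.06 rad) on the floor of its own tray, its centre within 16 mm of the tray's centre (anywhere inside the rim will do), released and at rest; the flask and the beaker are within 20 mm of where they stood (horizontal distance between bottle_amber and tray_red below 0.016 m and z of bottle_amber in the frame of tray_red below 0.006 m and angle between each of bottle_amber, bottle_brown, bottle_screwcap, jar_white's own z axis and vertical below 0.06 rad and linear speed of each of bottle_amber, bottle_brown, bottle_screwcap, jar_white below 0.02 m/s and horizontal distance between bottle_brown and tray_blue below 0.016 m and z of bottle_brown in the frame of tray_blue below 0.006 m and horizontal distance between bottle_screwcap and tray_yellow below 0.016 m and z of bottle_screwcap in the frame of tray_yellow below 0.006 m and horizontal distance between jar_white and tray_green below 0.016 m and z of jar_white in the frame of tray_green below 0.006 m and distance of each of flask, beaker from where it was at the start of the episode below 0.02 m); the robot touches nothing.
It fails at once if a stock bottle is tipped far over or knocked down (more than 0.6 rad) (angle between any of bottle_amber, bottle_brown, bottle_screwcap, jar_white's own z axis and vertical above 0.6 rad).
It fails at once if the flask or the beaker is moved by more than 20 mm (distance of any of flask, beaker from where it was at the start of the episode above 0.02 m).
It also fails if it takes over 106 s, if anything falls off the work surface, if the arm or the gripper's body presses on something with over 40 N, if the wrist force passes 120 N, or if a joint passes its speed limit or range.

## Working session

There is one attempt and no reset: what is moved stays moved. The work goes in short steps, Python scripts to look and compute and a tool call to move; the robot and the scene stay as the last step left them, time stands still between calls to the robot, and variables do not carry over. Pictures are saved under pics/ and viewed, at most 14 in all, crops included, and the job is handed in when it is done.

```bash
mkdir -p pics
```

Create h.py:
```python
import numpy as np, cv2, json
from plant import bot, vision
def grab(n,f):
    c=vision.capture(n); cv2.imwrite('pics/'+f+'.png',c['color'][:,:,::-1]); np.savez('pics/'+f+'.npz',**{k:np.array(c[k]) for k in('color','K','R','t')}); return c
def load(f): return dict(np.load('pics/'+f+'.npz'))
def ray(c,u,v,z):
    R,t=np.array(c['R']),np.array(c['t']).ravel(); o=-R.T@t; d=R.T@np.linalg.solve(np.array(c['K']),[u,v,1.]); return o+d*(z-o[2])/d[2]
def proj(c,X):
    p=np.array(c['K'])@(np.array(c['R'])@np.array(X,float)+np.array(c['t']).ravel()); return p[:2]/p[2]
```

Run:
```python
from h import *
for n in('scene','top'):
    c=grab(n,n+'0'); print(n,-np.array(c['R']).T@np.array(c['t']).ravel())
o=bot.get_obs(); print(o['time'],o['tool_pos'],o['tcp_rot'],o['grip_width'])
```

```text
scene [-315.20670722  471.39603187 1097.26263553]
top [ 398.36589339   45.26582968 1123.75342609]
0.1 [ 181.87827425 -492.36700865  404.11683235] [-3.14020578e+00 -2.09451318e-04  3.53774854e-01] 91.7121078428731
```

View pics/scene0.png

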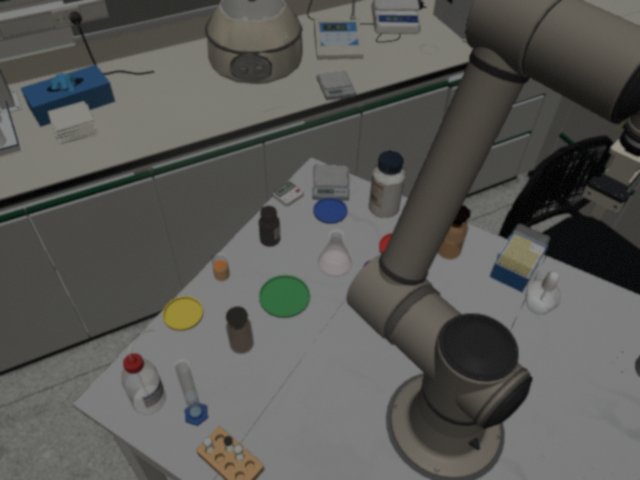

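View pics/top0.png

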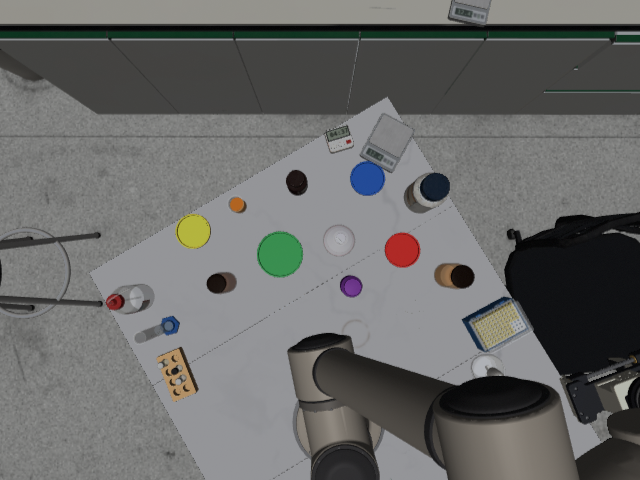

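The top view shows these things that could be confused:
- **Amber:** dark stopper on an orange body at (461,276).
- **Brown:** (218,283), grey-brown body.
- **Screw-cap:** (297,182), nearly black. The purple one at (351,286) is not meant.
- **Jar:** blue cap at (434,187). The red-capped bottle at (115,302) is not meant.
- **Trays:** red (402,250), blue (367,179), yellow (194,231), green (280,254).
- **Flask and beaker:** flask (339,240), beaker (237,205).

Next I'll measure them and check my choice in a close crop.

Create m.py:
```python
from h import *
def big(mask,win):
    x0,y0,x1,y1=win; m=np.zeros_like(mask); m[y0:y1,x0:x1]=mask[y0:y1,x0:x1]
    m=cv2.morphologyEx(m,cv2.MORPH_OPEN,np.ones((3,3),np.uint8))
    cs,_=cv2.findContours(m,cv2.RETR_EXTERNAL,cv2.CHAIN_APPROX_NONE)
    return cv2.fitEllipse(max(cs,key=cv2.contourArea)) 
def win(p,r=30): return (max(p[0]-r,0),max(p[1]-r,0),p[0]+r,p[1]+r)
def rep(c,name,e,z,d):
    X=ray(c,*e[0],z); f=np.array(c['K'])[0,0]; Z=(np.array(c['R'])@X+np.array(c['t']).ravel())[2]
    print(name,np.round(X[:2]),'r',round(np.hypot(*X[:2])),'diam',np.round(np.array(e[1])*Z/f),'exp',d,'px',np.round(e[0],1)); return X
```

Run:
```python
from m import *
T=load('top0');S=load('scene0')
for c,P in((T,dict(red=(402,250),blue=(367,179),yellow=(194,231),green=(280,254),amber=(461,276),brown=(218,283),screw=(297,182),jar=(434,187),beaker=(237,205),purple=(351,286))),(S,dict(blue=(330,210),yellow=(183,313),green=(285,296),amber=(460,213),brown=(237,317),screw=(269,213),jar=(390,162),beaker=(221,265)))):
    hsv=cv2.cvtColor(c['color'],cv2.COLOR_RGB2HSV);H,s,V=cv2.split(hsv)
    sat=lambda a,b:((H>=a)&(H<=b)&(s>120)).astype(np.uint8)
    M=dict(red=((H<8)|(H>172))&(s>120),blue=sat(108,125),yellow=sat(20,35),green=sat(45,85),amber=V<45,brown=V<45,screw=V<48,jar=(s>90)&(V<90),beaker=sat(5,19),purple=sat(126,150))
    Z=dict(red=(10,90),blue=(10,90),yellow=(10,90),green=(10,118),amber=(140,54),brown=(112,45),screw=(100,40),jar=(170,62),beaker=(50,46),purple=(100,40))
    print('---')
    for k,p in P.items():
        try: rep(c,k,big(M[k].astype(np.uint8),win(p,34)),*Z[k])
        except Exception as ex: print(k,ex)
def crop(c,p,r=25): return cv2.resize(c['color'][p[1]-r:p[1]+r,p[0]-r:p[0]+r],(190,190),interpolation=cv2.INTER_CUBIC)[:,:,::-1]
a=np.hstack([crop(T,p) for p in((455,276),(220,283),(297,182),(430,190))]);b=np.hstack([crop(S,p,30) for p in((452,232),(239,329),(269,226),(387,183))])
cv2.imwrite('pics/crop1.png',np.vstack([a,b]))
```

```text
---
red [ 435. -164.] r 465 diam [85. 88.] exp 90 px [402.  249.6]
blue [619. -75.] r 624 diam [85. 87.] exp 90 px [367.1 177.9]
yellow [482. 372.] r 608 diam [86. 87.] exp 90 px [192.6 230.7]
green [423. 149.] r 449 diam [113. 114.] exp 118 px [279.4 253.9]
amber [ 372. -273.] r 461 diam [49. 50.] exp 54 px [462.  276.1]
brown [353. 285.] r 454 diam [41. 43.] exp 45 px [216.1 283.1]
screw [591. 102.] r 599 diam [46. 56.] exp 40 px [296.4 182.3]
jar [ 569. -206.] r 605 diam [58. 61.] exp 62 px [434.6 186.4]
beaker [545. 251.] r 600 diam [31. 37.] exp 46 px [237.1 204.4]
purple [347. -26.] r 348 diam [46. 49.] exp 40 px [350.6 285.8]
---
blue [614. -70.] r 618 diam [60. 82.] exp 90 px [329.8 210. ]
yellow [477. 377.] r 608 diam [71. 87.] exp 90 px [182.3 312.8]
green [416. 155.] r 444 diam [ 85. 106.] exp 118 px [284.1 296.4]
amber [ 354. -263.] r 442 diam [30. 56.] exp 54 px [460.5 215.7]
brown [343. 293.] r 451 diam [36. 40.] exp 45 px [236.5 317.4]
screw [555. 127.] r 570 diam [40. 93.] exp 40 px [268.3 225.7]
jar [ 562. -210.] r 600 diam [25. 34.] exp 62 px [393.7 158.6]
beaker [532. 261.] r 592 diam [27. 30.] exp 46 px [220.  266.3]
```

View pics/crop1.png

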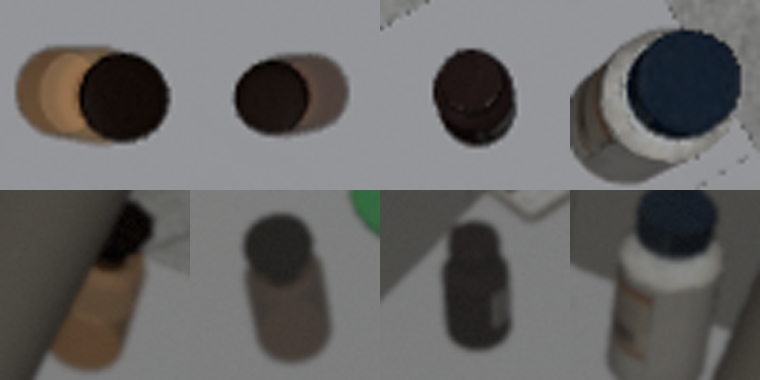

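The crop confirms the four choices. They are amber (orange glass), brown (grey-brown, no label), screw-cap (near black with a white label edge) and jar (blue cap). The measured diameters match, and every target is 449–624 mm from the base axis, so within reach. The screw-cap's blob includes its body. Its cap alone is centred near (295.2,178.6). I'll move above the amber bottle first.

Add to h.py:
```python
def d(x,y,z=None):
    o=bot.get_obs(); p=np.array(o['tool_pos']); from scipy.spatial.transform import Rotation as Q
    R=Q.from_euler('xyz',o['tcp_rot']).as_matrix(); X=np.array([x,y,p[2] if z is None else z])
    print('t',round(o['time'],2),'pos',p.round(1),'rot',np.round(o['tcp_rot'],3),'w',round(o['grip_width'],1),'TOOL d',(R.T@(X-p)).round(1))
```

```bash
python3 -c "
from h import *
T=load('top0');print(ray(T,295.2,178.6,100)); d(372,-273)"
```

```text
[599.42297579 104.49400633 100.        ]
t 0.1 pos [ 181.9 -492.4  404.1] rot [-3.14  -0.     0.354] w 91.7 TOOL d [ 2.543e+02 -1.399e+02  2.000e-01]
```

Request:
tcp_steps --moves '[{"aperture": 92,"tx": 50.8,"ty": -28},{"aperture": 92,"tx": 101.6,"ty": -56},{"aperture": 92,"tx": 152.4,"ty": -84},{"aperture": 92,"tx": 203,"ty": -112},{"aperture": 92,"tx": 254,"ty": -140}]'

```text
time: 0.72
tool_pos: [372.5, -271.5, 404.6]
tcp_rot: [-3.141, 0.0, 0.353]
contact_force: [0.8, -0.3, 0.0]
grip_width: 92.4
finger_force: 0.0
```

Request:
tcp_steps --moves '[{"aperture": 92},{"aperture": 92}]'

```text
time: 0.98
tool_pos: [371.6, -273.2, 404.5]
tcp_rot: [-3.142, 0.001, 0.355]
contact_force: [-0.2, 0.0, 0.9]
grip_width: 91.8
finger_force: 0.0
```

```bash
python3 -c "
from h import *
grab('wrist','w1'); d(372,-273,286)"
```

```text
t 1.02 pos [ 371.2 -273.8  404.5] rot [-3.142e+00  1.000e-03  3.530e-01] w 91.9 TOOL d [  1.   -0.4 118.5]
```

View pics/w1.png

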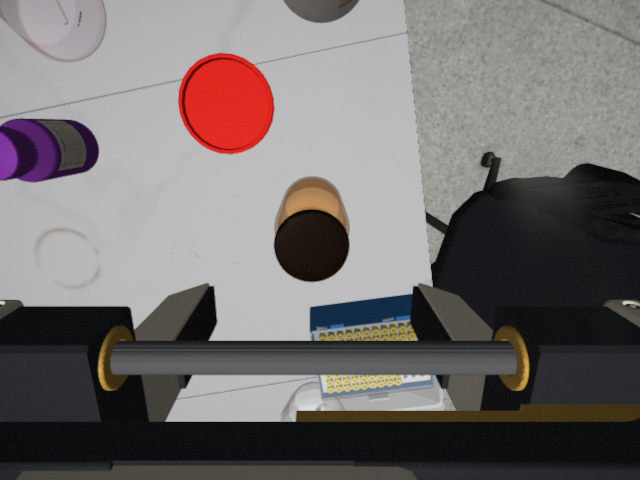

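The wrist view shows the amber stopper at (312,245) between the fingers and the red tray at (227,103). I'll refine both positions from it.

Run:
```python
from m import *
c=load('w1');H,s,V=cv2.split(cv2.cvtColor(c['color'],cv2.COLOR_RGB2HSV))
rep(c,'amber',big((V<60).astype(np.uint8),(265,200,360,290)),140,54)
rep(c,'red',big((((H<6)|(H>174))&(s>150)).astype(np.uint8),(160,40,290,165)),10,90)
```

```text
amber [ 371. -272.] r 460 diam [49. 50.] exp 54 px [311.2 244.9]
red [ 434. -162.] r 464 diam [86. 95.] exp 90 px [225.5 103.1]
```

The two views agree within 2 mm. Now descend and grip.

Request:
tcp_steps --moves '[{"aperture": 92,"tx": 1,"tz": 40},{"aperture": 92,"tx": 1,"tz": 75},{"aperture": 92,"tx": 1,"tz": 105},{"aperture": 92,"tx": 1,"tz": 120},{"aperture": 92,"tx": 1,"tz": 120}]'

```text
time: 1.65
tool_pos: [371.6, -273.9, 283.7]
tcp_rot: [-3.139, 0.001, 0.351]
contact_force: [-0.3, -0.8, 0.1]
grip_width: 91.7
finger_force: 0.0
```

Request:
tcp_steps --moves '[{"aperture": 30},{"aperture": 30},{"aperture": 30},{"aperture": 30},{"aperture": 30}]'

```text
time: 2.28
tool_pos: [372.7, -272.7, 284.9]
tcp_rot: [3.141, -0.0, 0.354]
contact_force: [-0.0, 0.9, 1.7]
grip_width: 50.8
finger_force: 30.0
```

Request:
tcp_steps --moves '[{"aperture": 30,"tz": -10},{"aperture": 30,"tz": -22},{"aperture": 30,"tz": -35},{"aperture": 30,"tz": -45},{"aperture": 30,"tz": -45}]'

```text
time: 2.9
tool_pos: [372.7, -272.9, 330.7]
tcp_rot: [3.14, -0.001, 0.354]
contact_force: [-0.8, 0.7, -1.7]
grip_width: 51.1
finger_force: 30.0
```

```bash
python3 -c "
from h import *
d(435,-163)"
```

```text
t 2.9 pos [ 372.7 -272.9  330.7] rot [ 3.14e+00 -1.00e-03  3.54e-01] w 51.1 TOOL d [ 96.5 -81.6  -0.1]
```

Request:
tcp_steps --moves '[{"aperture": 30,"tx": 16,"ty": -14},{"aperture": 30,"tx": 45,"ty": -38},{"aperture": 30,"tx": 75,"ty": -63},{"aperture": 30,"tx": 92,"ty": -78},{"aperture": 30,"tx": 96.5,"ty": -81.6}]'

```text
time: 3.52
tool_pos: [435.2, -161.8, 329.4]
tcp_rot: [-3.141, 0.001, 0.356]
contact_force: [0.3, -0.3, -1.9]
grip_width: 50.9
finger_force: 30.0
```

Request:
tcp_steps --moves '[{"aperture": 30},{"aperture": 30,"tz": 15},{"aperture": 30,"tz": 30},{"aperture": 30,"tz": 38},{"aperture": 30,"tz": 42}]'

```text
time: 4.15
tool_pos: [434.7, -163.4, 287.7]
tcp_rot: [3.142, 0.0, 0.353]
contact_force: [-4.1, 3.7, 27.3]
grip_width: 50.9
finger_force: 30.0
```

```bash
python3 -c "
from h import *
d(435,-163,287.5);grab('top','t1')"
```

```text
t 4.15 pos [ 434.7 -163.4  287.7] rot [3.142 0.    0.353] w 50.9 TOOL d [ 0.4 -0.3  0.2]
```

It has settled on the floor. Release, rise and check.

Request:
tcp_steps --moves '[{"aperture": 30,"tz": -1},{"aperture": 60,"tz": -1},{"aperture": 92,"tz": -1},{"aperture": 92,"tz": -1},{"aperture": 92,"tz": -1}]'

```text
time: 4.82
tool_pos: [434.9, -162.8, 288.8]
tcp_rot: [3.141, -0.0, 0.354]
contact_force: [-0.4, -0.7, -0.1]
grip_width: 85.3
finger_force: 0.0
```

Request:
tcp_steps --moves '[{"aperture": 92,"tz": -30},{"aperture": 92,"tz": -60},{"aperture": 92,"tz": -95},{"aperture": 92,"tx": -40,"tz": -118},{"aperture": 92,"tx": -60,"tz": -118}]'

```text
time: 5.45
tool_pos: [377.7, -183.9, 408.4]
tcp_rot: [3.138, -0.002, 0.354]
contact_force: [-0.6, 0.6, 0.3]
grip_width: 91.7
finger_force: 0.0
```

Run:
```python
from m import *
d(568,-206,404.5)
c=grab('wrist','w2');t=grab('top','t2')
cv2.imwrite('pics/v2.png',np.hstack([cv2.resize(c['color'],(400,300)),cv2.resize(t['color'][130:330,300:500],(300,300))])[:,:,::-1])
```

```text
t 5.45 pos [ 377.7 -183.9  408.4] rot [ 3.138e+00 -2.000e-03  3.540e-01] w 91.7 TOOL d [170.8  86.7   4.5]
```

View pics/v2.png

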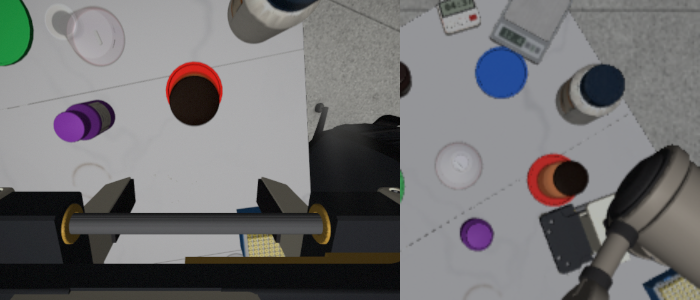

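The amber bottle stands inside the red rim, at (195,95) in the left picture. Now the jar: move above it and check with the wrist camera.

Request:
tcp_steps --moves '[{"aperture": 92,"tx": 43,"ty": 22},{"aperture": 92,"tx": 86,"ty": 44},{"aperture": 92,"tx": 129,"ty": 66},{"aperture": 92,"tx": 160,"ty": 82},{"aperture": 92,"tx": 171,"ty": 87}]'

```text
time: 6.18
tool_pos: [571.0, -205.5, 405.3]
tcp_rot: [-3.14, 0.001, 0.355]
contact_force: [-0.5, -0.3, -0.5]
grip_width: 91.8
finger_force: 0.0
```

Request:
tcp_steps --moves '[{"aperture": 92},{"aperture": 92}]'

```text
time: 6.42
tool_pos: [568.3, -205.8, 406.8]
tcp_rot: [-3.141, 0.001, 0.354]
contact_force: [-0.9, 0.4, 0.3]
grip_width: 91.9
finger_force: 0.0
```

Run:
```python
from m import *
c=grab('wrist','w3');d(569,-206,323);H,s,V=cv2.split(cv2.cvtColor(c['color'],cv2.COLOR_RGB2HSV))
m=((s>100)&(V<110)&(H>95)&(H<125)).astype(np.uint8)
rep(c,'jar',big(m,(220,130,420,330)),170,62)
rep(c,'blue',big(((H>108)&(H<125)&(s>150)&(V>110)).astype(np.uint8),(0,0,250,300)),10,90)
```

```text
t 6.47 pos [ 568.3 -205.9  407. ] rot [-3.142  0.     0.353] w 91.7 TOOL d [ 0.7  0.4 84. ]
jar [ 572. -206.] r 608 diam [58. 60.] exp 62 px [315.8 254. ]
blue [592. -88.] r 599 diam [12. 20.] exp 90 px [208.6 140.5]
```

View pics/w3.png

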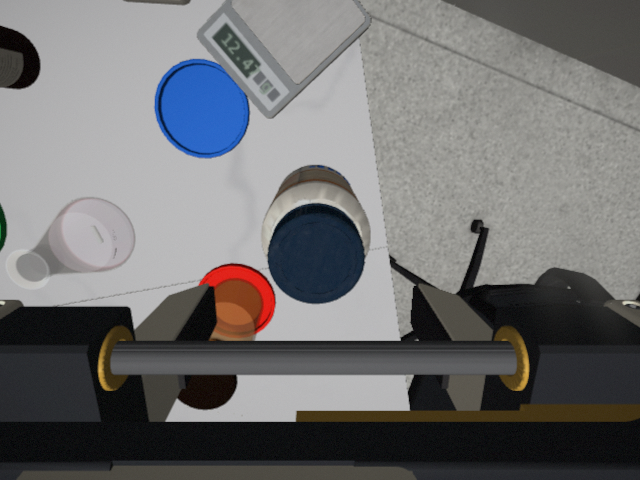

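The jar cap is centred at (316,254), which gives (571,-206). The blue tray is at (202,108). Descend and grip.

Request:
tcp_steps --moves '[{"aperture": 92,"tx": 2,"ty": -1,"tz": 30},{"aperture": 92,"tx": 2,"ty": -1,"tz": 60},{"aperture": 92,"tx": 2,"ty": -1,"tz": 80},{"aperture": 92,"tx": 2,"ty": -1,"tz": 84},{"aperture": 92,"tx": 2,"ty": -1,"tz": 84}]'

```text
time: 7.1
tool_pos: [570.5, -204.5, 323.6]
tcp_rot: [3.141, -0.001, 0.353]
contact_force: [-0.5, -0.4, -0.5]
grip_width: 92.1
finger_force: 0.0
```

Request:
tcp_steps --moves '[{"aperture": 30},{"aperture": 30},{"aperture": 30},{"aperture": 30},{"aperture": 30}]'

```text
time: 7.72
tool_pos: [570.8, -204.5, 323.0]
tcp_rot: [3.141, -0.0, 0.354]
contact_force: [0.5, -0.7, 1.5]
grip_width: 58.7
finger_force: 30.0
```

Request:
tcp_steps --moves '[{"aperture": 30,"tz": -10},{"aperture": 30,"tz": -30},{"aperture": 30,"tz": -60},{"aperture": 30,"tz": -100},{"aperture": 30,"tz": -130}]'

```text
time: 8.35
tool_pos: [570.5, -204.1, 454.5]
tcp_rot: [3.141, -0.0, 0.354]
contact_force: [0.6, -0.1, -4.4]
grip_width: 58.8
finger_force: 30.0
```

Request:
tcp_steps --moves '[{"aperture": 30},{"aperture": 30}]'

```text
time: 8.6
tool_pos: [570.4, -204.2, 451.0]
tcp_rot: [-3.139, 0.002, 0.354]
contact_force: [-0.1, 0.0, -4.4]
grip_width: 59.1
finger_force: 30.0
```

```bash
python3 -c "
from h import *
T=load('w3');print(ray(T,202,108,10));d(423,148)"
```

```text
[619.12891355 -74.50475663  10.        ]
t 8.6 pos [ 570.4 -204.2  451. ] rot [-3.139e+00  2.000e-03  3.540e-01] w 59.1 TOOL d [ -16.3 -381.4    0.9]
```

The jar is held, with its bottom about 128 mm up, so it clears the flask. Carry it to the green tray with smooth ramps.

Request:
tcp_steps --moves '[{"aperture": 30,"ty": -12},{"aperture": 30,"tx": -1,"ty": -35},{"aperture": 30,"tx": -3,"ty": -70},{"aperture": 30,"tx": -5,"ty": -110},{"aperture": 30,"tx": -7,"ty": -150}]'

```text
time: 9.22
tool_pos: [511.0, -64.4, 451.5]
tcp_rot: [-3.14, 0.002, 0.354]
contact_force: [1.0, -0.1, -2.8]
grip_width: 59.3
finger_force: 30.0
```

Request:
tcp_steps --moves '[{"aperture": 30,"tx": -2,"ty": -40},{"aperture": 30,"tx": -4,"ty": -80},{"aperture": 30,"tx": -5,"ty": -120},{"aperture": 30,"tx": -7,"ty": -155},{"aperture": 30,"tx": -8,"ty": -185}]'

```text
time: 9.85
tool_pos: [439.0, 106.3, 451.8]
tcp_rot: [-3.141, 0.002, 0.355]
contact_force: [-0.7, -0.2, -2.9]
grip_width: 59.0
finger_force: 30.0
```

Request:
tcp_steps --moves '[{"aperture": 30,"tx": -1,"ty": -24},{"aperture": 30,"tx": -1,"ty": -38},{"aperture": 30,"tx": -1,"ty": -46},{"aperture": 30,"tx": -1,"ty": -46},{"aperture": 30,"tx": -1,"ty": -46}]'

```text
time: 10.48
tool_pos: [423.9, 147.1, 452.6]
tcp_rot: [3.141, 0.0, 0.353]
contact_force: [0.3, 0.4, -3.6]
grip_width: 59.2
finger_force: 30.0
```

Run:
```python
from m import *
c=grab('wrist','w4');t=grab('top','t4');d(423,148,326.5)
cv2.imwrite('pics/v4.png',np.hstack([cv2.resize(c['color'],(400,300)),cv2.resize(t['color'][130:330,180:380],(300,300))])[:,:,::-1])
```

```text
t 10.57 pos [423.9 147.  452.6] rot [3.141 0.    0.353] w 59.3 TOOL d [ -0.5  -1.3 126.1]
```

View pics/v4.png

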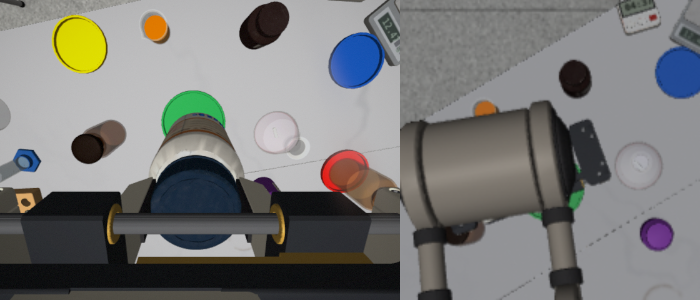

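The jar hangs upright at (200,205) in the left picture, over the green tray. The flask at (277,132) is clear. Lower it.

Request:
tcp_steps --moves '[{"aperture": 30,"tx": -0.5,"ty": -1.5,"tz": 20},{"aperture": 30,"tx": -0.5,"ty": -1.5,"tz": 50},{"aperture": 30,"tx": -0.5,"ty": -1.5,"tz": 85},{"aperture": 30,"tx": -0.5,"ty": -1.5,"tz": 105},{"aperture": 30,"tx": -0.5,"ty": -1.5,"tz": 115}]'

```text
time: 11.2
tool_pos: [422.7, 148.4, 336.7]
tcp_rot: [-3.141, 0.002, 0.353]
contact_force: [0.1, 0.1, -3.3]
grip_width: 58.9
finger_force: 30.0
```

Request:
tcp_steps --moves '[{"aperture": 30,"tz": 5},{"aperture": 30,"tz": 9},{"aperture": 30,"tz": 10.5},{"aperture": 30,"tz": 10.5}]'

```text
time: 11.7
tool_pos: [422.7, 148.8, 327.5]
tcp_rot: [3.141, -0.001, 0.354]
contact_force: [-0.0, 0.1, -3.0]
grip_width: 58.9
finger_force: 30.0
```

```bash
python3 -c "
from h import *
d(423,149,326)"
```

```text
t 11.7 pos [422.7 148.8 327.5] rot [ 3.141e+00 -1.000e-03  3.540e-01] w 58.9 TOOL d [ 0.3 -0.1  1.5]
```

Request:
tcp_steps --moves '[{"aperture": 30,"tz": 1.5},{"aperture": 30,"tz": 1.5},{"aperture": 60,"tz": 1},{"aperture": 92,"tz": 1},{"aperture": 92,"tz": 1}]'

```text
time: 12.32
tool_pos: [422.8, 148.8, 326.5]
tcp_rot: [3.141, -0.001, 0.354]
contact_force: [0.1, 0.2, -0.2]
grip_width: 75.4
finger_force: 0.0
```

Request:
tcp_steps --moves '[{"aperture": 92},{"aperture": 92,"tz": -20},{"aperture": 92,"tz": -50},{"aperture": 92,"tz": -75},{"aperture": 92,"tz": -85}]'

```text
time: 12.95
tool_pos: [422.8, 148.8, 412.5]
tcp_rot: [3.141, -0.002, 0.354]
contact_force: [-0.2, -0.2, -0.0]
grip_width: 92.0
finger_force: 0.0
```

```bash
python3 -c "
from h import *
d(354,284)"
```

```text
t 12.95 pos [422.8 148.8 412.5] rot [ 3.141e+00 -2.000e-03  3.540e-01] w 92.0 TOOL d [-1.770e+01 -1.507e+02 -1.000e-01]
```

Request:
tcp_steps --moves '[{"aperture": 92,"tx": -5,"ty": -40},{"aperture": 92,"tx": -10,"ty": -85},{"aperture": 92,"tx": -14,"ty": -125},{"aperture": 92,"tx": -18,"ty": -151},{"aperture": 92,"tx": -18,"ty": -151}]'

```text
time: 13.58
tool_pos: [352.6, 285.1, 410.5]
tcp_rot: [3.141, 0.001, 0.357]
contact_force: [1.1, -0.1, -0.5]
grip_width: 91.7
finger_force: 0.0
```

Request:
tcp_steps --moves '[{"aperture": 92},{"aperture": 92}]'

```text
time: 13.82
tool_pos: [354.0, 283.4, 411.0]
tcp_rot: [3.141, 0.0, 0.352]
contact_force: [-0.2, 0.2, -0.6]
grip_width: 91.9
finger_force: 0.0
```

Run:
```python
from m import *
c=grab('wrist','w5');d(353,285,261);H,s,V=cv2.split(cv2.cvtColor(c['color'],cv2.COLOR_RGB2HSV))
rep(c,'brown',big((V<60).astype(np.uint8),(255,190,380,310)),112,45)
cv2.imwrite('pics/v5.png',cv2.resize(c['color'],(480,360))[:,:,::-1])
```

```text
t 13.88 pos [353.9 283.5 411.1] rot [3.141 0.    0.352] w 91.9 TOOL d [ -0.3  -1.8 150.1]
brown [352. 289.] r 456 diam [42. 43.] exp 45 px [305.2 230.5]
```

View pics/v5.png

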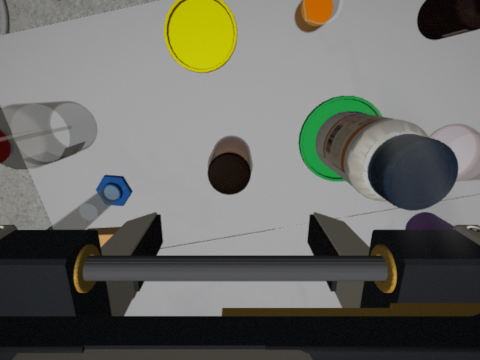

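The jar stands in the green tray, and the brown stopper is at (229,173) of this reduced view, giving (352.5,287). Descend.

Request:
tcp_steps --moves '[{"aperture": 92,"tx": -0.5,"ty": -4,"tz": 40},{"aperture": 92,"tx": -0.5,"ty": -4,"tz": 85},{"aperture": 92,"tx": -0.5,"ty": -4,"tz": 125},{"aperture": 92,"tx": -0.5,"ty": -4,"tz": 150},{"aperture": 92,"tx": -0.5,"ty": -4,"tz": 150}]'

```text
time: 14.5
tool_pos: [351.5, 287.0, 259.9]
tcp_rot: [3.141, 0.004, 0.353]
contact_force: [-0.3, -0.7, 0.4]
grip_width: 91.6
finger_force: 0.0
```

Request:
tcp_steps --moves '[{"aperture": 30},{"aperture": 30},{"aperture": 30},{"aperture": 30},{"aperture": 30}]'

```text
time: 15.12
tool_pos: [351.6, 287.8, 261.4]
tcp_rot: [3.142, -0.0, 0.354]
contact_force: [0.7, -1.1, 0.0]
grip_width: 46.2
finger_force: 0.1
```

Request:
tcp_steps --moves '[{"aperture": 30,"tz": -12},{"aperture": 30,"tz": -45},{"aperture": 30,"tz": -95},{"aperture": 30,"tz": -150},{"aperture": 30,"tz": -200}]'

```text
time: 15.75
tool_pos: [351.1, 287.5, 463.9]
tcp_rot: [-3.141, -0.001, 0.354]
contact_force: [-0.2, 0.5, -1.3]
grip_width: 40.5
finger_force: 30.0
```

Request:
tcp_steps --moves '[{"aperture": 30,"tz": -4},{"aperture": 30,"tz": -4}]'

```text
time: 16.0
tool_pos: [351.2, 287.5, 464.9]
tcp_rot: [3.141, 0.0, 0.354]
contact_force: [-0.1, 0.1, -1.2]
grip_width: 40.8
finger_force: 30.0
```

```bash
python3 -c "
from h import *
d(619,-75)"
```

```text
t 16.0 pos [351.2 287.5 464.9] rot [3.141 0.    0.354] w 40.8 TOOL d [125.6 432.9   0. ]
```

The fingers closed late, as the lift began. I'll check how the bottle hangs before carrying it.

Run:
```python
from m import *
c=grab('wrist','w6');s=grab('scene','s6')
print(proj(s,[351,287,306]),proj(s,[351,287,204]))
p=proj(s,[351,287,250]).astype(int); a=s['color'][p[1]-90:p[1]+90,max(p[0]-90,0):p[0]+90]
cv2.imwrite('pics/v6.png',np.hstack([cv2.resize(c['color'],(480,360)),cv2.resize(a,(320,360))])[:,:,::-1])
```

```text
[228.23325541 250.95204571] [233.39655661 285.84428326]
```

View pics/v6.png

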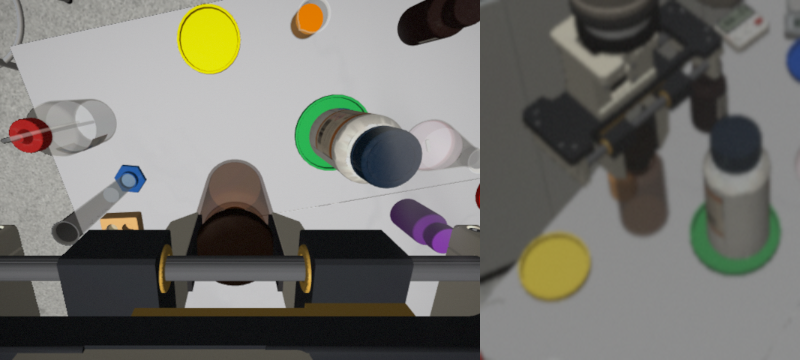

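The bottle hangs upright between the pads (left picture, (235,220)), with its bottom about 200 mm up. Carry it over to the blue tray.

Request:
tcp_steps --moves '[{"aperture": 30,"tx": 4,"ty": 14},{"aperture": 30,"tx": 12,"ty": 42},{"aperture": 30,"tx": 24,"ty": 82},{"aperture": 30,"tx": 36,"ty": 125},{"aperture": 30,"tx": 48,"ty": 166}]'

```text
time: 16.73
tool_pos: [455.2, 146.6, 464.3]
tcp_rot: [3.142, 0.002, 0.353]
contact_force: [-0.1, 0.3, -0.9]
grip_width: 41.0
finger_force: 30.0
```

Request:
tcp_steps --moves '[{"aperture": 30,"tx": 12,"ty": 41},{"aperture": 30,"tx": 24,"ty": 82},{"aperture": 30,"tx": 36,"ty": 123},{"aperture": 30,"tx": 47,"ty": 163},{"aperture": 30,"tx": 58,"ty": 200}]'

```text
time: 17.35
tool_pos: [578.7, -21.3, 463.9]
tcp_rot: [-3.141, 0.002, 0.353]
contact_force: [-0.3, -0.4, -1.2]
grip_width: 40.8
finger_force: 30.0
```

Request:
tcp_steps --moves '[{"aperture": 30,"tx": 10,"ty": 34},{"aperture": 30,"tx": 16,"ty": 56},{"aperture": 30,"tx": 19.6,"ty": 67},{"aperture": 30,"tx": 19.6,"ty": 67},{"aperture": 30,"tx": 19.6,"ty": 67}]'

```text
time: 17.98
tool_pos: [619.1, -74.4, 465.1]
tcp_rot: [-3.141, 0.0, 0.354]
contact_force: [0.2, -0.2, -1.5]
grip_width: 40.8
finger_force: 30.0
```

```bash
python3 -c "
from h import *
d(619,-75,264)"
```

```text
t 17.98 pos [619.1 -74.4 465.1] rot [-3.141  0.     0.354] w 40.8 TOOL d [-2.000e-01  6.000e-01  2.011e+02]
```

Request:
tcp_steps --moves '[{"aperture": 30,"tz": 20},{"aperture": 30,"tz": 65},{"aperture": 30,"tz": 115},{"aperture": 30,"tz": 155},{"aperture": 30,"tz": 180}]'

```text
time: 18.6
tool_pos: [618.6, -73.8, 283.4]
tcp_rot: [-3.14, 0.002, 0.355]
contact_force: [-0.6, 0.8, -1.2]
grip_width: 41.0
finger_force: 30.0
```

Request:
tcp_steps --moves '[{"aperture": 30,"tz": 4},{"aperture": 30,"tz": 7},{"aperture": 30,"tz": 7}]'

```text
time: 18.98
tool_pos: [619.7, -74.8, 279.5]
tcp_rot: [3.14, -0.002, 0.354]
contact_force: [0.0, -0.5, -0.0]
grip_width: 40.8
finger_force: 30.0
```

Request:
tcp_steps --moves '[{"aperture": 30,"tz": 3},{"aperture": 30,"tz": 5},{"aperture": 30,"tz": 5}]'

```text
time: 19.35
tool_pos: [619.4, -75.0, 273.1]
tcp_rot: [-3.142, 0.0, 0.354]
contact_force: [-0.1, 0.0, -1.3]
grip_width: 40.8
finger_force: 30.0
```

Request:
tcp_steps --moves '[{"aperture": 30,"tz": 2},{"aperture": 30,"tz": 3},{"aperture": 30,"tz": 3}]'

```text
time: 19.73
tool_pos: [619.4, -74.9, 270.1]
tcp_rot: [-3.142, 0.0, 0.354]
contact_force: [0.0, 0.9, -0.4]
grip_width: 40.9
finger_force: 30.0
```

Request:
tcp_steps --moves '[{"aperture": 30,"tz": 2},{"aperture": 30,"tz": 2}]'

```text
time: 19.98
tool_pos: [619.4, -74.9, 268.0]
tcp_rot: [-3.141, 0.0, 0.354]
contact_force: [-0.1, -0.2, -0.8]
grip_width: 40.8
finger_force: 30.0
```

Request:
tcp_steps --moves '[{"aperture": 30,"tz": 2},{"aperture": 30,"tz": 2}]'

```text
time: 20.23
tool_pos: [619.6, -74.9, 266.7]
tcp_rot: [3.141, -0.001, 0.354]
contact_force: [-0.2, 0.1, 2.5]
grip_width: 40.9
finger_force: 30.0
```

It touches at 266.7 mm, which fits the tray floor plus a small slip. Release and rise.

Request:
tcp_steps --moves '[{"aperture": 30,"tz": 0.5},{"aperture": 60},{"aperture": 92},{"aperture": 92},{"aperture": 92}]'

```text
time: 20.85
tool_pos: [619.4, -75.0, 266.0]
tcp_rot: [-3.141, 0.0, 0.354]
contact_force: [-0.2, 0.4, -0.4]
grip_width: 76.3
finger_force: 0.0
```

Request:
tcp_steps --moves '[{"aperture": 92},{"aperture": 92,"tz": -40},{"aperture": 92,"tz": -90},{"aperture": 92,"tz": -125},{"aperture": 92,"tz": -125}]'

```text
time: 21.48
tool_pos: [619.8, -75.0, 394.8]
tcp_rot: [3.138, -0.006, 0.354]
contact_force: [-0.0, 0.3, -0.8]
grip_width: 91.7
finger_force: 0.0
```

```bash
python3 -c "
from h import *
d(598,104)"
```

```text
t 21.48 pos [619.8 -75.  394.8] rot [ 3.138 -0.006  0.354] w 91.7 TOOL d [  41.6 -175.4   -0.5]
```

Request:
tcp_steps --moves '[{"aperture": 92,"tx": 10,"ty": -45},{"aperture": 92,"tx": 22,"ty": -95},{"aperture": 92,"tx": 33,"ty": -140},{"aperture": 92,"tx": 41.6,"ty": -175.5},{"aperture": 92,"tx": 41.6,"ty": -175.5}]'

```text
time: 22.1
tool_pos: [597.0, 106.6, 389.9]
tcp_rot: [-3.141, 0.002, 0.358]
contact_force: [-0.0, -0.4, 0.8]
grip_width: 91.9
finger_force: 0.0
```

Request:
tcp_steps --moves '[{"aperture": 92},{"aperture": 92}]'

```text
time: 22.35
tool_pos: [597.9, 102.9, 390.7]
tcp_rot: [3.141, 0.001, 0.352]
contact_force: [-0.2, 0.1, 0.0]
grip_width: 91.9
finger_force: 0.0
```

Run:
```python
from m import *
c=grab('wrist','w7');t=grab('top','t7');d(598,104,250)
cv2.imwrite('pics/v7.png',np.hstack([cv2.resize(c['color'],(480,360)),cv2.resize(t['color'][130:330,260:438],(320,360))])[:,:,::-1])
```

```text
t 22.45 pos [597.9 103.  391. ] rot [3.141 0.    0.352] w 91.6 TOOL d [  0.5  -0.9 141. ]
```

View pics/v7.png

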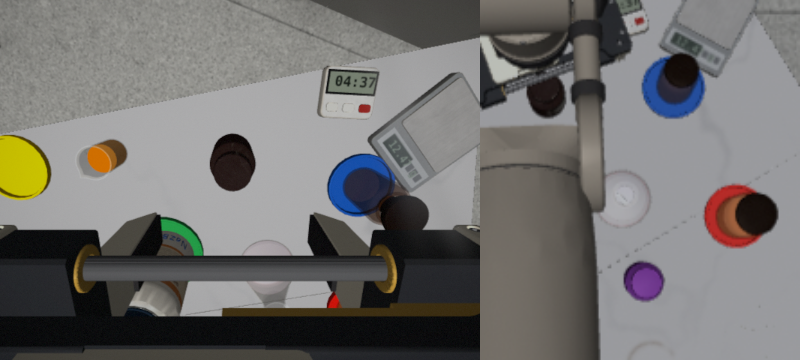

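The brown bottle stands in the blue tray at (372,188). The screw-cap's cap is centred near (234,168) in the reduced view, which is (312,224) in full.

```bash
python3 -c "
from h import *
c=load('w7');print(ray(c,312,224,100).round(1))"
```

```text
[605.1 106.1 100. ]
```

Request:
tcp_steps --moves '[{"aperture": 92,"tx": 4,"ty": -1,"tz": 40},{"aperture": 92,"tx": 4,"ty": -1,"tz": 85},{"aperture": 92,"tx": 4,"ty": -1,"tz": 120},{"aperture": 92,"tx": 4,"ty": -1,"tz": 134},{"aperture": 92,"tx": 4,"ty": -1,"tz": 134}]'

```text
time: 23.08
tool_pos: [601.2, 106.0, 256.9]
tcp_rot: [-3.141, 0.001, 0.353]
contact_force: [-0.6, 0.0, -0.2]
grip_width: 91.7
finger_force: 0.0
```

Request:
tcp_steps --moves '[{"aperture": 30},{"aperture": 30},{"aperture": 30},{"aperture": 30},{"aperture": 30}]'

```text
time: 23.7
tool_pos: [601.1, 106.5, 257.3]
tcp_rot: [3.141, -0.0, 0.354]
contact_force: [0.6, 0.3, -0.5]
grip_width: 46.4
finger_force: 0.0
```

Request:
tcp_steps --moves '[{"aperture": 30},{"aperture": 30},{"aperture": 30}]'

```text
time: 24.08
tool_pos: [601.1, 106.5, 257.2]
tcp_rot: [-3.142, 0.0, 0.354]
contact_force: [-0.1, -0.0, 0.0]
grip_width: 38.4
finger_force: 30.0
```

Request:
tcp_steps --moves '[{"aperture": 30,"tz": -10},{"aperture": 30,"tz": -35},{"aperture": 30,"tz": -70},{"aperture": 30,"tz": -95},{"aperture": 30,"tz": -95}]'

```text
time: 24.7
tool_pos: [601.4, 106.4, 354.7]
tcp_rot: [3.14, -0.005, 0.354]
contact_force: [-0.6, -0.7, -1.5]
grip_width: 38.4
finger_force: 30.0
```

Run:
```python
from m import *
c=grab('wrist','w8');d(482,372,260)
cv2.imwrite('pics/v8.png',cv2.resize(c['color'],(480,360))[:,:,::-1])
```

```text
t 24.75 pos [601.  106.4 352.8] rot [ 3.141e+00 -2.000e-03  3.540e-01] w 38.4 TOOL d [ -19.8 -290.5   92.6]
```

View pics/v8.png

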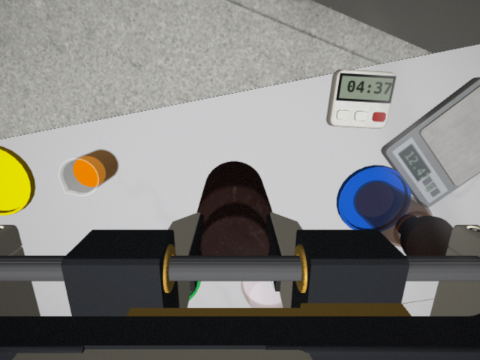

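The bottle is held upright at (235,220), and the beaker at (88,172) is lower than the bottle's bottom. Carry it to the yellow tray.

Request:
tcp_steps --moves '[{"aperture": 30,"tx": -1,"ty": -15},{"aperture": 30,"tx": -3,"ty": -45},{"aperture": 30,"tx": -6,"ty": -85},{"aperture": 30,"tx": -9,"ty": -128},{"aperture": 30,"tx": -12,"ty": -172}]'

```text
time: 25.38
tool_pos: [528.8, 265.4, 350.6]
tcp_rot: [-3.141, 0.003, 0.354]
contact_force: [0.7, 0.8, -0.5]
grip_width: 38.2
finger_force: 30.0
```

Request:
tcp_steps --moves '[{"aperture": 30,"tx": -3,"ty": -40},{"aperture": 30,"tx": -5.5,"ty": -78},{"aperture": 30,"tx": -7,"ty": -102},{"aperture": 30,"tx": -8,"ty": -114},{"aperture": 30,"tx": -8,"ty": -118.5}]'

```text
time: 26.0
tool_pos: [481.1, 372.5, 351.3]
tcp_rot: [3.141, 0.002, 0.355]
contact_force: [0.1, 0.1, -1.6]
grip_width: 38.6
finger_force: 30.0
```

Request:
tcp_steps --moves '[{"aperture": 30},{"aperture": 30}]'

```text
time: 26.25
tool_pos: [482.1, 371.3, 352.1]
tcp_rot: [3.141, 0.0, 0.353]
contact_force: [0.5, 0.6, -0.6]
grip_width: 38.4
finger_force: 30.0
```

```bash
python3 -c "
from h import *
c=grab('wrist','w9');d(482,372,260)
H,s,V=cv2.split(cv2.cvtColor(c['color'],cv2.COLOR_RGB2HSV))
m=((H>20)&(H<35)&(s>120)).astype(np.uint8);cs,_=cv2.findContours(m,0,1);k=max(cs,key=cv2.contourArea)
b=cv2.boundingRect(k);print(b,proj(c,[482,372,10]),[ray(c,b[0]+(b[2] if i else 0),b[1]+b[3]/2,10).round() for i in(0,1)])"
```

```text
t 26.3 pos [482.1 371.3 352.1] rot [3.141 0.    0.353] w 38.6 TOOL d [ 0.1 -0.8 92.1]
(259, 169, 100, 82) [311.83647168 217.29614479] [array([472., 418.,  10.]), array([503., 335.,  10.])]
```

The wrist view puts the yellow tray's centre within 3 mm of the estimate. Lower.

Request:
tcp_steps --moves '[{"aperture": 30,"ty": -1.5,"tz": 20},{"aperture": 30,"ty": -1.5,"tz": 50},{"aperture": 30,"ty": -1.5,"tz": 72},{"aperture": 30,"ty": -1.5,"tz": 84},{"aperture": 30,"ty": -1.5,"tz": 88}]'

```text
time: 26.92
tool_pos: [481.4, 373.1, 263.8]
tcp_rot: [3.141, 0.001, 0.353]
contact_force: [0.0, 0.5, -0.5]
grip_width: 38.3
finger_force: 30.0
```

Request:
tcp_steps --moves '[{"aperture": 30,"tz": 2},{"aperture": 30,"tz": 3},{"aperture": 30,"tz": 3}]'

```text
time: 27.3
tool_pos: [481.2, 373.5, 261.7]
tcp_rot: [-3.142, -0.001, 0.354]
contact_force: [0.6, -0.0, -1.2]
grip_width: 38.4
finger_force: 30.0
```

Request:
tcp_steps --moves '[{"aperture": 30,"tz": 1},{"aperture": 30,"tz": 1}]'

```text
time: 27.55
tool_pos: [481.1, 373.4, 260.2]
tcp_rot: [3.142, -0.0, 0.354]
contact_force: [-0.0, 0.5, -1.9]
grip_width: 38.6
finger_force: 30.0
```

Request:
tcp_steps --moves '[{"aperture": 30,"tz": 1},{"aperture": 30,"tz": 1}]'

```text
time: 27.8
tool_pos: [481.3, 373.6, 260.1]
tcp_rot: [-3.141, -0.002, 0.354]
contact_force: [-1.2, 0.1, 4.9]
grip_width: 38.4
finger_force: 30.0
```

Request:
tcp_steps --moves '[{"aperture": 60},{"aperture": 92},{"aperture": 92},{"aperture": 92},{"aperture": 92}]'

```text
time: 28.42
tool_pos: [481.2, 373.4, 259.1]
tcp_rot: [3.141, 0.0, 0.354]
contact_force: [-1.3, -0.2, 0.9]
grip_width: 83.9
finger_force: 0.0
```

Request:
tcp_steps --moves '[{"aperture": 92},{"aperture": 92,"tz": -40},{"aperture": 92,"tz": -90},{"aperture": 92,"tz": -140},{"aperture": 92,"tz": -140}]'

```text
time: 29.05
tool_pos: [481.5, 373.7, 404.0]
tcp_rot: [-3.14, -0.009, 0.354]
contact_force: [-0.5, 0.9, -0.2]
grip_width: 91.6
finger_force: 0.0
```

Request:
tcp_steps --moves '[{"aperture": 92,"tx": -60},{"aperture": 92,"tx": -110},{"aperture": 92,"tx": -110}]'

```text
time: 29.42
tool_pos: [375.0, 334.3, 398.3]
tcp_rot: [3.141, 0.004, 0.355]
contact_force: [0.3, 0.2, 0.6]
grip_width: 91.4
finger_force: 0.0
```

Run:
```python
from m import *
c=grab('wrist','wa');t=grab('top','ta');s=grab('scene','sa');d(482,372)
cv2.imwrite('pics/va.png',np.vstack([np.hstack([cv2.resize(c['color'],(400,300)),cv2.resize(s['color'][140:440,80:480],(400,300))]),np.hstack([cv2.resize(t['color'][150:350,150:417],(400,300)),cv2.resize(t['color'][100:350,150:483],(400,300))])])[:,:,::-1])
```

```text
t 29.57 pos [378.6 335.6 399.1] rot [ 3.142e+00 -1.000e-03  3.540e-01] w 91.9 TOOL d [1.096e+02 1.600e+00 1.000e-01]
```

View pics/va.png

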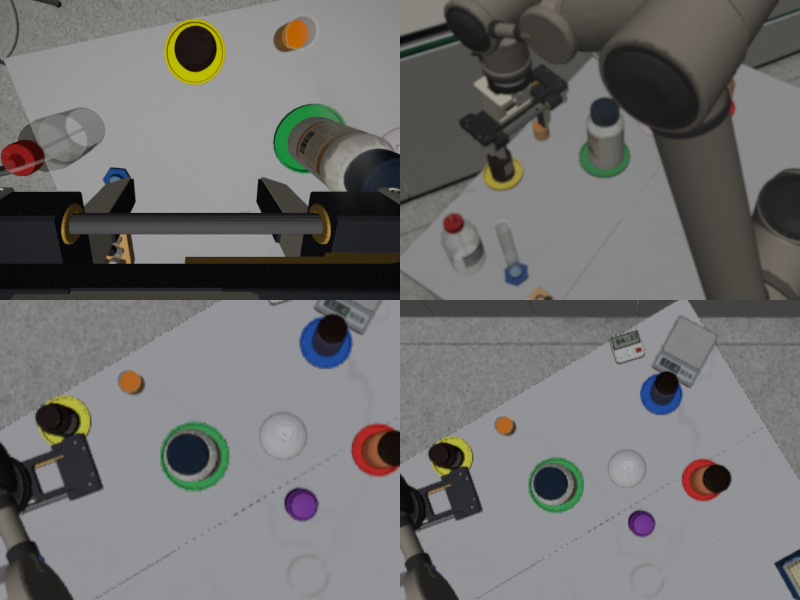

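All four look seated in their trays, with the flask and beaker undisturbed. One numeric check of the cap positions against the trays before handing in.

Run:
```python
from m import *
c=load('ta');H,s,V=cv2.split(cv2.cvtColor(c['color'],cv2.COLOR_RGB2HSV))
pj=lambda X:tuple(proj(c,X).astype(int))
for k,x,z,D,m in(('amber',(435,-164),143,54,V<45),('brown',(619,-75),115,45,V<40),('jar',(423,149),173,62,(s>90)&(V<90)&(H>95)&(H<125))):
    rep(c,k+str(x),big(m.astype(np.uint8),win(pj([*x,z]),30)),z,D)
w=load('wa');H,s,V=cv2.split(cv2.cvtColor(w['color'],cv2.COLOR_RGB2HSV))
rep(w,'yellow',big(((H>18)&(H<38)&(s>110)|(V<70)).astype(np.uint8),(255,20,370,140)),10,90)
rep(w,'screw',big((V<60).astype(np.uint8),(270,30,355,125)),60,52)
hb=cv2.cvtColor(c['color'],cv2.COLOR_RGB2HSV)
rep(c,'beaker',big(((hb[:,:,0]>4)&(hb[:,:,0]<20)&(hb[:,:,1]>120)).astype(np.uint8),win((237,205),25)),50,46)
```

```text
amber(435, -164) [ 433. -164.] r 463 diam [48. 50.] exp 54 px [413.3 248.4]
brown(619, -75) [620. -74.] r 624 diam [42. 43.] exp 45 px [371.5 168.9]
jar(423, 149) [423. 144.] r 447 diam [55. 57.] exp 62 px [274.8 252.4]
yellow [481. 375.] r 610 diam [88. 95.] exp 90 px [311.2  82.5]
screw [481. 374.] r 609 diam [51. 56.] exp 52 px [312.4  77.4]
beaker [545. 251.] r 600 diam [31. 37.] exp 46 px [237.1 204.4]
```

All are within about 5 mm of their tray centres, and the beaker hasn't moved. Hand in.

```bash
python3 -c "
from plant import bot
print(bot.close_job())"
```

```text
the job is handed in; nothing more can be done
None
```

The job is handed in at about 30 s of the 106 s: all four bottles stand upright in their own trays, about 5 mm or less from centre by camera, and the flask and beaker were left where they stood; the hand-in call returned no verdict.

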